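# Hold a chain-tensioner arm at its setting height for a torque reading

## Task

Set up the tensioner torque rig for a reading: build the setting stop by laying the large dark block flat on the rig's bare ground pad and then the small bright block flat on top of it, each centred and square on what is below, and let go of them. Then take the raised, sprung tensioner arm by its pulley end and wind it forward and down against its spring until the pulley stops on the column, and keep holding it pressed there without disturbing the column: the program finishes while still holding the arm down, so that a colleague can read the spring torque. Leave the steel ring, the loupe and the white tin where they are.

Things in the scene. Friction and masses are not known exactly. Their poses are not given: they have to be found in the camera images.
- large_block: Large setting block, dark blackened steel, 70 x 50 x 30 mm (its own x, y, z), with small holes, about 0.55 kg (varies), loose, starts lying flat on the worktop left of the rig, its 70 mm side roughly across the robot's view. Origin at the centre of its underside, z up. Wants to be gripped across its 50 mm width.
- small_block: Small setting block, bright steel, 60 x 40 x 20 mm (its own x, y, z), with small holes, about 0.30 kg (varies), loose, lying flat on the worktop like the large one (the two may have swapped places). Origin at the centre of its underside, z up. Wants to be gripped across its 40 mm width.
- setting_pad (a point): Centre of the top face of the rig's raised bright steel pad, 70 x 50 mm (x, y), 30 mm above the worktop. Axes are the rig's: x from the pad toward the pivot (away from the robot), y left, z up. The wound arm's pulley lands on the middle of a column built here. The nearest taller parts, hanger and pivot body, begin 85 mm along +x and are 128 mm above the worktop.
- tensioner_pivot (a point): The arm's fixed pivot, 115 mm along the rig's +x from the pad's centre and 72 mm higher, in the same upright plane. Axes are the rig's; the pivot axis is the rig's y, so the arm swings in the rig's x-z plane.
- axle (a point): Centre of the pulley axle at the arm's free end. A dark axle nut, 18 mm in diameter, stands out on either side, 32 mm over their flat ends along the rig's y: pinch these from above, fingers along the rig's y; they and the pulley turn freely in the arm. Raised: 213 mm above the worktop, 30 mm beyond the pivot along the rig's +x. On the finished column: 102 mm up, above the pad's centre.
- pulley: The black toothed pulley at the arm's free end, between two aluminium cage plates, 44 mm in diameter, 9 mm wide. Origin on its axle; it turns freely with the axle and its nuts about the rig's y.
- tensioner_arm (a joint): Sprung arm, 115 mm from pivot to axle: 0 at rest (raised, 15 degrees past upright), growing as it is wound forward and down, 1.833 when level with the pulley on the finished column, limit 2.26. At q the axle is at the pivot + 115 mm x (-cos(1.833 - q) along the rig's x, sin(1.833 - q) up). Spring 0.3 N m at rest, 1.0 N m wound (9 N at the axle); let go, it springs back.
- loupe: Small black loupe, 38 mm in diameter and 38 mm high, loose, right of the rig; leave alone.
- grease_tin: Round white tin with a screw lid, 59 mm in diameter, 33 mm high, loose, behind the rig; leave alone.
- sample_ring: Plain steel ring, 52 mm in diameter, 16 mm high, loose, lying in front of the robot between the blocks and the rig; leave alone.
Things that resemble listed ones, but are neither listed nor needed, are in the scene too. Of the things shaped like the small_block, the steel one is meant.

How it is judged:
By the outcome, as a careful person would: the job done as asked, in the order asked, and still so for the second after the job is handed in, while the arm keeps its last pose, push and grip.
It also fails if it takes over 64 s, if anything falls off the work surface, if the arm or the gripper's body presses on something with over 40 N, if the wrist force passes 120 N, or if a joint passes its speed limit or range.

## Robot

A 6-joint arm with a two-finger parallel gripper is mounted at the origin on a cart in front of the work surface, level with it; the furniture and walls round the work are solid. World frame = base frame: x ahead of the robot, y to its left, z up, the work surface at z = 0. Lengths are in m, angles in rad, forces in N, time in s.
With the tool pointing down it reaches from about 0.35 to 0.85 m from the base axis. Payload 8.1 kg.
Tool frame: the origin (TCP) lies on the centre line of the jaws, within the pads' length; the fingertips stand 17 mm ahead of it and the grasp point (between the pads) lies 2 mm behind it; z points along the fingers, y is the line along which they close (so a half turn about z gives the same grasp; the last joint's range is limited). The gripper opens to 93 mm and grips with 3 to 60 N. Pads are 15 mm wide; open, the fingers measure 128 mm over their backs; the gripper's body (75 mm by 188 mm) begins 65 mm behind the grasp point.
Start: joints at [1.081, 0.13, 1.488, -0, 1.523, -0.085], TCP at [0.236, 0.552, 0.236] pointing down, gripper open.
Joint ranges: [-2.96, 2.96], [-0.89, 2.26], [0.02, 2.5], [-1.34, 4.48], [0, 2.73], [-2.66, 2.66]. Speed limits (rad/s): [2.39, 2.39, 2.79, 3.14, 3.14, 3.14].

## Interface

Orientations are given as a rotation vector (axis times angle).
In Python, from plant import status, eyes, robot gives the robot as it stands. The module is installed in compiled form; this text tells all that it offers.
- The arm moves only by the tool servo_tool, never from a script. Its argument "plan" is text: rows parted by semicolons, each of 4 numbers parted by spaces: the shift along the tool's x, y, z in m, then the turn about the tool's z in degrees. A call has 1 to 12 rows; each row is the pose to reach, as a shift and turn from the pose commanded when the call began, along the tool's axes at that moment; what a row does not reach only later rows make up. A row lasts 1/12 s, in which the tool goes at most 41.7 mm and 7.16 degrees, less where a joint would pass 70% of its speed; a pose out of reach is approached as far as the arm can. A call with a gripper value outside its range is refused whole. "grip" is the closure, from -1 (fully open) to 1 (shut), set as the call begins (left out, the last holds). The fingers move at their own pace and stop on an object; "grip_force" is the grip in N (left out, the last holds). Time passes only in rows, so rows that repeat a pose let the fingers close. It gives the time, the measured TCP pose, the force, the opening and the grip force at its end, in the units of the state.
- status.read_state(): the state, without advancing time (a new reading comes with each control period).
- eyes.read_camera(name): name is "scene" or "top" or "wrist"; returns a dict with "image" (384x512x3 uint8, blue, green, red), "fovy" (degrees; the focal length in pixels is half the picture's height over the tangent of half this angle, whatever the lens; pixels are square), "cx", "cy" (the principal point, pixels), "world_from_camera" (4x4, takes a point from camera to world coordinates); the wrist camera has in their place "hand_eye" (4x4, takes a point from camera to tool coordinates, whose origin is the TCP and whose axes are the flange's). Camera axes: x right, y down, z forward; pixel columns grow to the right and rows downward; lengths in m; the calibration is good to about 2 mm. The wrist camera is an equidistant fisheye: a pixel r from the principal point sees the ray r / f radians off the axis. A picture is of the moment at which its call begins: read the wrist's pose just before it. There is no depth.
- robot.close_job(): hands the job in; it is judged then, once.
The state is a dict: "t": time; "q": joint angles; "dq": joint speeds; "joint_torque": joint torques, N m; "tool_pos": TCP position; "orientation": TCP orientation; "force": force on the tool from outside, world axes, zero at the start; "wrist_torque": the same for the moment, N m; "opening": finger opening in m; "gripper_force": force on a finger pad.
Only numpy, scipy, OpenCV 4.12 (cv2) and the standard library are available. Lean on these libraries where they do the work, as an engineer would, in place of code of your own. Each camera call takes 0.05 s, during which the arm holds its last target. There are 200 camera calls.

## Working session

There is one attempt and no reset: what is moved stays moved. The work goes in short steps, Python scripts to look and compute and a tool call to move; the robot and the scene stay as the last step left them, time stands still between calls to the robot, and variables do not carry over. Pictures are saved under pics/ and viewed, at most 10 in all, crops included, and the job is handed in when it is done.

Besides the shell and the picture viewer there is one more tool, called after ">>>" in YAML: its name, and indented under it one key for each argument. servo_tool: Moves the arm, as the interface text tells. Its arguments: {"type":"object","properties":{"plan":{"type":"string"},"grip":{"type":"number"},"grip_force":{"type":"number"}},"required":["plan"]}

```bash
mkdir -p pics; cat > h.py <<'E'
import numpy as np, cv2
from plant import status, eyes, robot
def snap(cam,name):
    s=status.read_state(); c=eyes.read_camera(cam); cv2.imwrite(f'pics/{name}.png',c['image'])
    np.savez(f'pics/{name}.npz',cam=cam,pos=s['tool_pos'],ori=s['orientation'],**{k:v for k,v in c.items() if k!='image'}); return c,s
def ray(name,u,v):
    c=np.load(f'pics/{name}.npz'); f=192/np.tan(np.radians(float(c['fovy']))/2)
    x,y=u-float(c['cx']),v-float(c['cy'])
    if str(c['cam'])=='wrist':
        r=np.hypot(x,y); th=r/f; d=np.array([x/r*np.sin(th),y/r*np.sin(th),np.cos(th)])
        T=np.eye(4); T[:3,:3]=cv2.Rodrigues(np.array(c['ori'],float))[0]; T[:3,3]=c['pos']; W=T@c['hand_eye']
    else:
        d=np.array([x/f,y/f,1]); W=c['world_from_camera']
    return W[:3,3],W[:3,:3]@d
def atz(name,u,v,z):
    o,d=ray(name,u,v); return (o+d*(z-o[2])/d[2])[:3]
def st():
    s=status.read_state(); R=cv2.Rodrigues(np.array(s['orientation'],float))[0]
    print('t',s['t'],'pos',np.round(s['tool_pos'],4),'F',np.round(s['force'],1),'op',s['opening'],'gf',s['gripper_force']); print('toolx',R[:,0].round(4),'y',R[:,1].round(4),'z',R[:,2].round(4)); return s,R
E
python3 - <<'E'
from h import *
st()
for c in ('scene','top','wrist'): 
    d,_=snap(c,c+'0'); print(c,d['fovy'],d['cx'],d['cy']); print(np.round(d.get('world_from_camera',d.get('hand_eye')),3))
im=[cv2.imread(f'pics/{c}0.png') for c in('top','scene')]
cv2.imwrite('pics/top0b.png',cv2.resize(im[0],(800,600),interpolation=cv2.INTER_CUBIC))
E
```

```text
t 0.0 pos [0.236  0.551  0.2346] F [ 0.5 -0.2 -0.1] op 0.09329764568357672 gf 0.0
toolx [-9.192e-01  3.938e-01  2.000e-04] y [ 0.3938  0.9192 -0.0018] z [-8.0e-04 -1.6e-03 -1.0e+00]
scene 45.39255663247467 260.63064885087056 182.35789279529266
[[-0.989 -0.076  0.13   0.324]
 [-0.151  0.528 -0.836  1.582]
 [-0.005 -0.846 -0.533  1.087]
 [ 0.     0.     0.     1.   ]]
top 50.27494780688371 254.1944728573283 200.99852912375454
[[ 0.03  -0.99   0.135  0.366]
 [-1.    -0.029  0.012  0.101]
 [-0.008 -0.136 -0.991  1.426]
 [ 0.     0.     0.     1.   ]]
wrist 65.70646984690485 256.0364655690306 192.5557704867664
[[ 0.001 -0.953 -0.302  0.085]
 [ 1.     0.001  0.     0.001]
 [ 0.    -0.302  0.953 -0.149]
 [ 0.     0.     0.     1.   ]]
```

View pics/top0b.png

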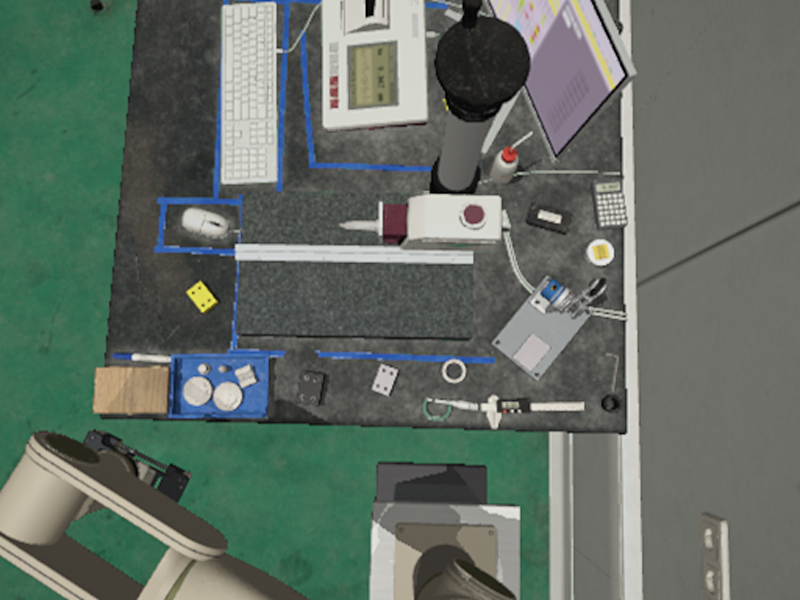

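View pics/scene0.png

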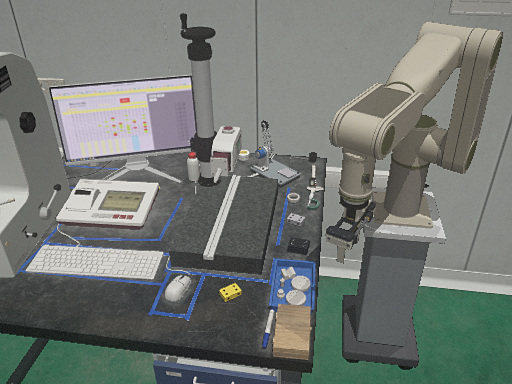

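The top view (800x600) shows the dark block at (312,387), the bright block at (385,379), the yellow decoy at (202,297), the ring at (454,370) and the rig pad at (531,350), with the rig rotated about 35°. I'll work out coarse positions and then look with the wrist camera.

```bash
python3 - <<'E'
from h import *
for n,u,v,z in(('large',312,387,.03),('small',385,379,.02),('ring',454,370,.016),('pad',531,350,.03),('pulley',598,290,.213),('platecorner',497,344,.01),('platecorner2',538,378,.01),('pc3',537,277,.01)):
    print(n,atz('top0',u*.64,v*.64,z).round(3))
s,R=st()
for p in ((0.36,0.27),(0.36,.1),(.36,-.2)):
    print(p,R.T@(np.array([*p,.30])-s['tool_pos']))
E
```

```text
large [0.391 0.298 0.03 ]
small [0.413 0.14  0.02 ]
ring [ 0.438 -0.011  0.016]
pad [ 0.486 -0.177  0.03 ]
pulley [ 0.589 -0.269  0.213]
platecorner [ 0.499 -0.106  0.01 ]
platecorner2 [ 0.426 -0.196  0.01 ]
pc3 [ 0.652 -0.194  0.01 ]
t 0.15 pos [0.2361 0.5512 0.2349] F [0.3 0.3 0.1] op 0.09294537200833278 gf 0.0
toolx [-9.192e-01  3.939e-01  2.000e-04] y [ 0.3939  0.9192 -0.0014] z [-7.0e-04 -1.2e-03 -1.0e+00]
(0.36, 0.27) [-0.22462152 -0.20972255 -0.06489972]
(0.36, 0.1) [-0.29157959 -0.3659806  -0.06469768]
(0.36, -0.2) [-0.40974088 -0.64173009 -0.06434116]
```

>>> servo_tool:
  plan: "-0.035 -0.035 -0.02 0; -0.07 -0.07 -0.04 0; -0.105 -0.105 -0.06 0; -0.14 -0.14 -0.065 0; -0.175 -0.175 -0.065 0; -0.21 -0.21 -0.065 0; -0.245 -0.245 -0.065 0; -0.28 -0.28 -0.065 0; -0.31 -0.305 -0.065 0; -0.31 -0.305 -0.065 0; -0.31 -0.305 -0.065 0"

```text
t: 1.07
tool_pos: [0.4017, 0.1461, 0.3006]
orientation: [0.633, 3.076, -0.001]
force: [-0.1, 0.5, 0.8]
opening: 0.0933
gripper_force: 0.0
```

```bash
python3 - <<'E'
from h import *
st(); snap('wrist','w1')
im=cv2.imread('pics/w1.png'); cv2.imwrite('pics/w1b.png',cv2.resize(im,(800,600),interpolation=cv2.INTER_CUBIC))
E
```

```text
t 1.0667 pos [0.4017 0.1461 0.3006] F [-0.1  0.5  0.8] op 0.09333140416099463 gf 0.0
toolx [-9.187e-01  3.950e-01 -8.000e-04] y [ 3.950e-01  9.187e-01 -5.000e-04] z [ 5.e-04 -7.e-04 -1.e+00]
```

View pics/w1b.png

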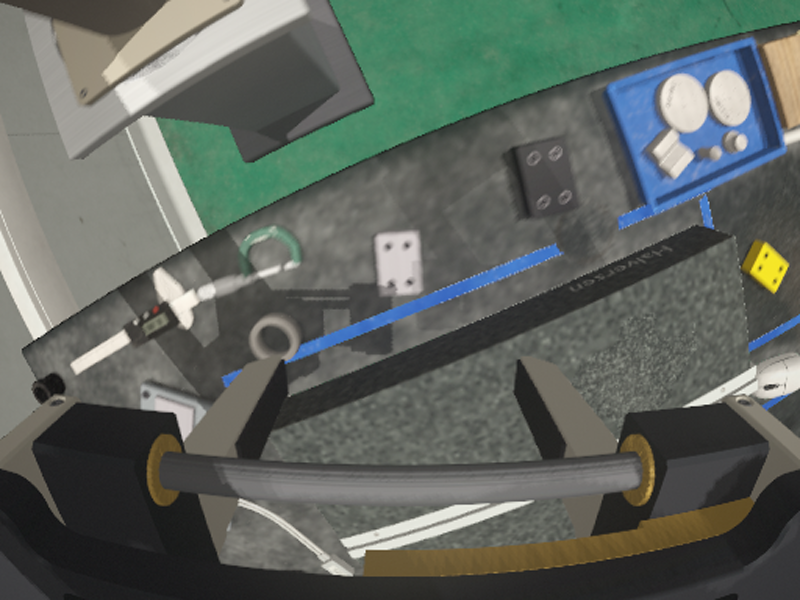

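The wrist view (800x600) shows the large dark block at about (546,177) and the small bright block at (399,262). Their long sides run roughly along tool x. The ring is at (274,338), and the fingers hide part of the rig pad. Next is an enlarged crop of the blocks.

```bash
python3 - <<'E'
from h import *
im=cv2.imread('pics/w1.png')[80:200,225:385]; cv2.imwrite('pics/w1c.png',cv2.resize(im,(800,600),interpolation=cv2.INTER_CUBIC))
E
```

```text
(no output)
```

View pics/w1c.png

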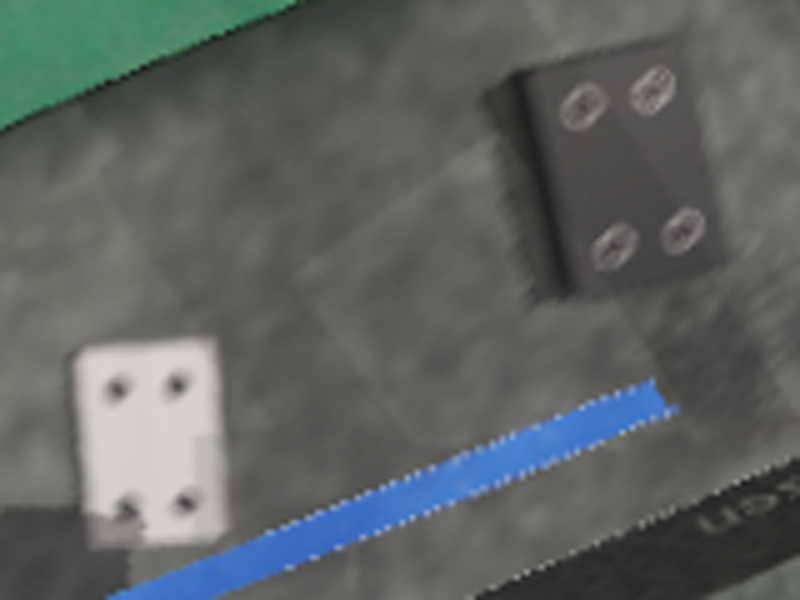

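In the crop, the large block's top corners are (527,74), (680,42), (722,268) and (575,297). The small block's are (80,350), (215,340), (226,537) and (92,548).

```bash
cat >> h.py <<'E'
def quad(name,px,z,s=1,ox=0,oy=0):
    P=np.array([atz(name,(u+.5)/s-.5+ox,(v+.5)/s-.5+oy,z)[:2] for u,v in px])
    rc=cv2.minAreaRect(P.astype(np.float32)*1000); L=(P[3]-P[0]+P[2]-P[1])/2; W=(P[1]-P[0]+P[2]-P[3])/2
    # L along tool-x-ish(long), W along short; rect-consistent angle of short axis
    a=np.degrees(np.arctan2(L[1],L[0])); b=np.degrees(np.arctan2(W[1],W[0]))
    print(name,'c',P.mean(0).round(4),'L',np.linalg.norm(L).round(4),a.round(1),'W',np.linalg.norm(W).round(4),b.round(1)); return P.mean(0)
def shift(p,yaw_ty=None):
    s,R=st(); print('shift',(R.T@(np.array(p)-s['tool_pos'])).round(4))
    if yaw_ty is not None:
        cur=np.degrees(np.arctan2(R[1,1],R[0,1])); d=(yaw_ty-cur+90)%180-90; print('cur',cur.round(2),'turn about tool z',-d)
E
python3 - <<'E'
from h import *
quad('w1',[(527,74),(680,42),(722,268),(575,297)],.03,5,225,80)
quad('w1',[(80,350),(215,340),(226,537),(92,548)],.02,5,225,80)
shift((.39,.29,.2))
E
```

```text
w1 c [0.3898 0.2996] L 0.067 -8.9 W 0.0473 80.8
w1 c [0.4142 0.1401] L 0.0603 -20.0 W 0.04 71.4
t 1.1167 pos [0.4031 0.143  0.3006] F [ 0.2 -2.5 -0.6] op 0.0925307100471267 gf 0.0
toolx [-0.9177  0.3972 -0.0022] y [ 0.3972  0.9177 -0.0023] z [ 0.0011 -0.003  -1.    ]
shift [0.0707 0.1299 0.1001]
```

>>> servo_tool:
  plan: "0.02 0.035 0.03 -5; 0.04 0.07 0.06 -10; 0.06 0.105 0.09 -14.4; 0.073 0.135 0.13 -14.4; 0.073 0.135 0.17 -14.4; 0.073 0.135 0.19 -14.4; 0.073 0.135 0.19 -14.4; 0.073 0.135 0.19 -14.4; 0.073 0.135 0.19 -14.4"

```text
t: 1.87
tool_pos: [0.3875, 0.3018, 0.1117]
orientation: [0.241, 3.132, -0.0]
force: [-0.5, 0.8, 0.5]
opening: 0.0933
gripper_force: 0.0
```

```bash
python3 - <<'E'
from h import *
shift((.3898,.2996,.021),81)
snap('wrist','w2'); shift((.3898,.2996,.021),81)
im=cv2.imread('pics/w2.png'); cv2.imwrite('pics/w2b.png',cv2.resize(im,(800,600),interpolation=cv2.INTER_CUBIC))
E
```

```text
t 1.8667 pos [0.3875 0.3018 0.1117] F [-0.5  0.8  0.5] op 0.0932556478888933 gf 0.0
toolx [-9.883e-01  1.527e-01 -2.000e-04] y [ 1.527e-01  9.883e-01 -2.000e-04] z [ 1.e-04 -2.e-04 -1.e+00]
shift [-0.0026 -0.0018  0.0907]
cur 81.22 turn about tool z 0.21534583141445296
t 1.9167 pos [0.3885 0.3023 0.1131] F [-0.3 -0.6 -0.1] op 0.09298727456114783 gf 0.0
toolx [-0.9882  0.1532 -0.0023] y [0.1532 0.9882 0.0017] z [ 0.0026  0.0014 -1.    ]
shift [-0.0014 -0.0026  0.0921]
cur 81.19 turn about tool z 0.18770646143434533
```

View pics/w2b.png

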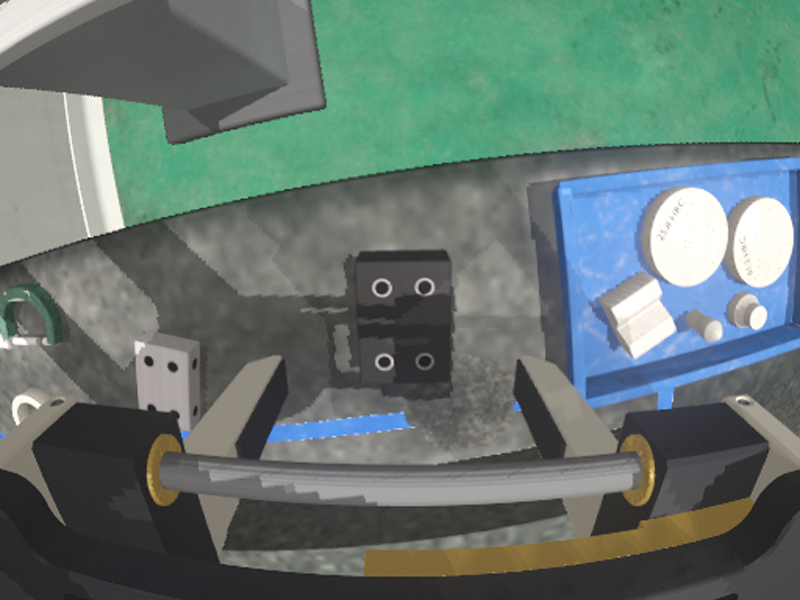

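The large block sits centred between the fingers. Its top corners are (356,262), (451,262), (451,383) and (358,386), and the mean of its holes is (404,325).

```bash
python3 - <<'E'
from h import *
k=1.5625
quad('w2',[(356,262),(451,262),(451,383),(358,386)],.03,k)
quad('w2',[(382,288),(424,287),(424,362),(385,362)],.03,k)
E
```

```text
w2 c [0.3899 0.3044] L 0.0699 -8.2 W 0.0503 82.3
w2 c [0.3896 0.3043] L 0.0423 -7.5 W 0.0215 82.0
```

>>> servo_tool:
  plan: "-0.001 0.0025 0.04 -0.8; -0.001 0.0025 0.075 -0.8; -0.001 0.0025 0.0905 -0.8; -0.001 0.0025 0.0905 -0.8; -0.001 0.0025 0.0905 -0.8; -0.001 0.0025 0.0905 -0.8"

```text
t: 2.42
tool_pos: [0.391, 0.3053, 0.0234]
orientation: [0.22, 3.13, 0.004]
force: [0.6, 0.1, 0.9]
opening: 0.0927
gripper_force: 0.0
```

>>> servo_tool:
  plan: "0 0 0 0; 0 0 0 0; 0 0 0 0; 0 0 0 0; 0 0 0 0; 0 0 0 0; 0 0 0 0; 0 0 0 0"
  grip: 1
  grip_force: 40

```text
t: 3.08
tool_pos: [0.3884, 0.304, 0.0201]
orientation: [-0.219, -3.134, 0.001]
force: [-0.6, -1.4, 2.1]
opening: 0.05
gripper_force: 40.0
```

>>> servo_tool:
  plan: "0 0 -0.025 0; 0 0 -0.06 0; -0.005 -0.01 -0.1 0; -0.02 -0.04 -0.12 5; -0.035 -0.075 -0.14 10; -0.05 -0.11 -0.16 15; -0.065 -0.145 -0.18 20; -0.08 -0.18 -0.2 25; -0.095 -0.215 -0.22 31; -0.11 -0.25 -0.24 31; -0.125 -0.285 -0.26 31; -0.14 -0.32 -0.26 31"

```text
t: 4.08
tool_pos: [0.4823, -0.0288, 0.2826]
orientation: [1.047, 2.959, 0.002]
force: [2.2, 0.4, -5.8]
opening: 0.0497
gripper_force: 40.0
```

```bash
python3 - <<'E'
from h import *
shift((.533,-.215,.28),51)
E
```

```text
t 4.0833 pos [ 0.4823 -0.0288  0.2826] F [ 2.2  0.4 -5.8] op 0.04972444145620629 gf 39.99840795993805
toolx [-0.7776  0.6288 -0.0027] y [0.6288 0.7776 0.0023] z [ 0.0035  0.     -1.    ]
shift [-0.1566 -0.1129  0.0028]
cur 51.04 turn about tool z 0.040737279037671215
```

>>> servo_tool:
  plan: "-0.03 -0.022 0 0; -0.06 -0.044 0 0; -0.09 -0.066 0 0; -0.12 -0.088 0 0; -0.145 -0.108 0 0; -0.155 -0.115 0 0; -0.155 -0.115 0 0; -0.155 -0.115 0 0"

```text
t: 4.75
tool_pos: [0.5289, -0.2143, 0.278]
orientation: [-1.05, -2.958, -0.001]
force: [0.5, 1.1, -5.6]
opening: 0.0495
gripper_force: 40.0
```

```bash
python3 - <<'E'
from h import *
st(); snap('wrist','w3')
im=cv2.imread('pics/w3.png'); cv2.imwrite('pics/w3b.png',cv2.resize(im,(800,600),interpolation=cv2.INTER_CUBIC))
E
```

```text
t 4.75 pos [ 0.5289 -0.2143  0.278 ] F [ 0.5  1.1 -5.6] op 0.04954061930962695 gf 39.99683082103729
toolx [-0.7763  0.6303  0.0032] y [ 6.303e-01  7.763e-01 -2.000e-04] z [-0.0026  0.0019 -1.    ]
```

View pics/w3b.png

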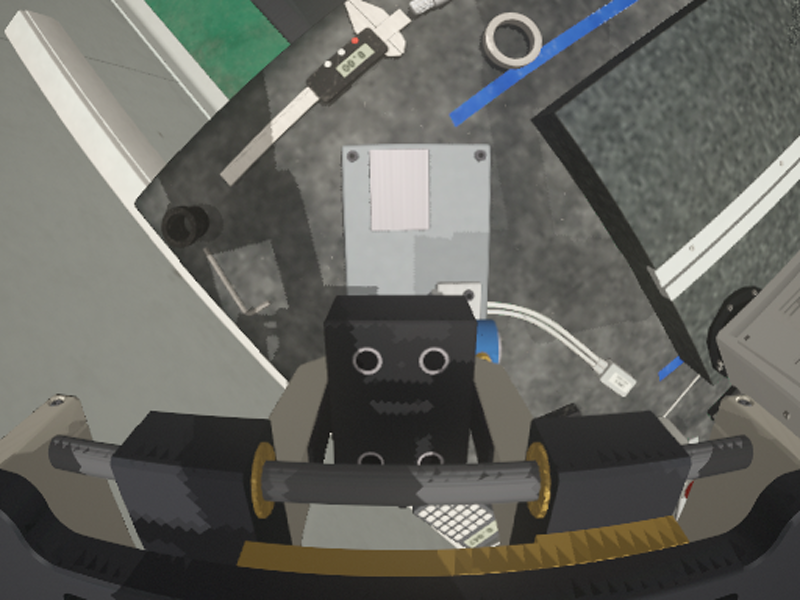

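In the wrist view the bright pad's corners are about (370,149), (428,149), (430,231) and (370,232), square to the base plate. The held block's near top edge runs from (326,322) to (476,321). I'll enlarge both.

```bash
python3 - <<'E'
from h import *
im=cv2.imread('pics/w3.png')
a=cv2.resize(im[85:160,225:285],None,fx=8,fy=8,interpolation=cv2.INTER_CUBIC)   # 480x600
b=cv2.resize(im[180:240,200:312],None,fx=2.857,fy=2.857,interpolation=cv2.INTER_CUBIC)[:,:320]
o=np.zeros((600,800,3),np.uint8); o[:,:480]=a; o[:b.shape[0],480:480+b.shape[1]]=b; cv2.imwrite('pics/w3c.png',o)
E
```

```text
(no output)
```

View pics/w3c.png

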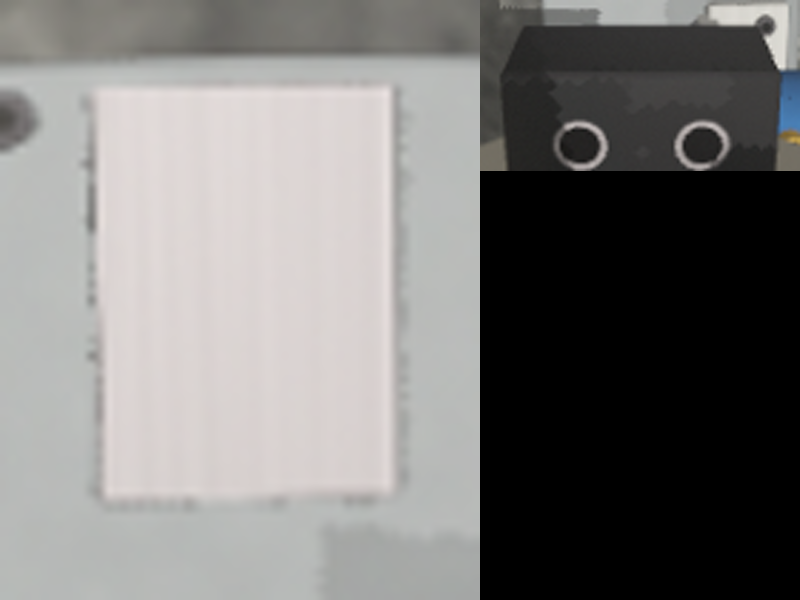

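Pad corners in the crop are (92,86), (396,85), (392,493) and (102,497). The held block's near top edge is at inset row 72, columns 22–299.

```bash
python3 - <<'E'
from h import *
quad('w3',[(92,86),(396,85),(392,493),(102,497)],.03,8,225,85)
c=np.load('pics/w3.npz'); R=cv2.Rodrigues(c['ori'])[0]; p=c['pos']
z=p[2]+.0099
for u,v in((207.7,205.2),(304.7,205.2),(200+101/2.857,230.7),(200+221/2.857,230.7),(371*.64,461*.64),(430*.64,461*.64)):
    print((R.T@(atz('w3',u,v,z)-p)).round(4))
st()
E
```

```text
w3 c [ 0.4819 -0.1768] L 0.0689 -38.6 W 0.0494 51.5
[ 0.0346 -0.0237 -0.0098]
[ 0.0347  0.025  -0.0098]
[ 0.0207 -0.0101 -0.0098]
[ 0.0208  0.0116 -0.0098]
[-0.0206 -0.0101 -0.01  ]
[-0.0206  0.0117 -0.01  ]
t 4.8 pos [ 0.529  -0.2135  0.2784] F [-0.5 -0.3 -6.1] op 0.04958960076861927 gf 39.99691307544708
toolx [-0.7771  0.6294  0.0028] y [0.6294 0.7771 0.    ] z [-0.0021  0.0018 -1.    ]
```

>>> servo_tool:
  plan: "0.03 -0.001 0 -0.3; 0.055 -0.001 0.01 -0.3; 0.06 -0.001 0.04 -0.3; 0.06 -0.001 0.08 -0.3; 0.06 -0.001 0.12 -0.3; 0.06 -0.001 0.16 -0.3; 0.06 -0.001 0.19 -0.3; 0.06 -0.001 0.205 -0.3; 0.06 -0.001 0.205 -0.3; 0.06 -0.001 0.205 -0.3; 0.06 -0.001 0.205 -0.3; 0.06 -0.001 0.205 -0.3"

```text
t: 5.8
tool_pos: [0.484, -0.1777, 0.0772]
orientation: [1.038, 2.961, -0.001]
force: [-0.1, -0.5, -4.2]
opening: 0.0496
gripper_force: 40.0
```

```bash
python3 - <<'E'
from h import *
shift((.4814,-.1774,.0501),51.45)
snap('wrist','w4');shift((.4814,-.1774,.0501),51.45)
im=cv2.imread('pics/w4.png')
cv2.imwrite('pics/w4b.png',cv2.resize(im[130:280,150:350],(800,600),interpolation=cv2.INTER_CUBIC))
E
```

```text
t 5.8 pos [ 0.484  -0.1777  0.0772] F [-0.1 -0.5 -4.2] op 0.04958949240520191 gf 39.99684154987335
toolx [-0.7809  0.6246 -0.004 ] y [0.6246 0.7809 0.001 ] z [ 0.0038 -0.0017 -1.    ]
shift [ 0.0023 -0.0014  0.0271]
cur 51.34 turn about tool z -0.10557780066102396
t 5.85 pos [ 0.4839 -0.1778  0.0771] F [ 0.8  0.8 -5.9] op 0.04980669225601468 gf 39.99679684638977
toolx [-0.7808  0.6248 -0.004 ] y [0.6248 0.7808 0.001 ] z [ 0.0037 -0.0017 -1.    ]
shift [ 0.0023 -0.0013  0.027 ]
cur 51.33 turn about tool z -0.11853599298893869
```

View pics/w4b.png

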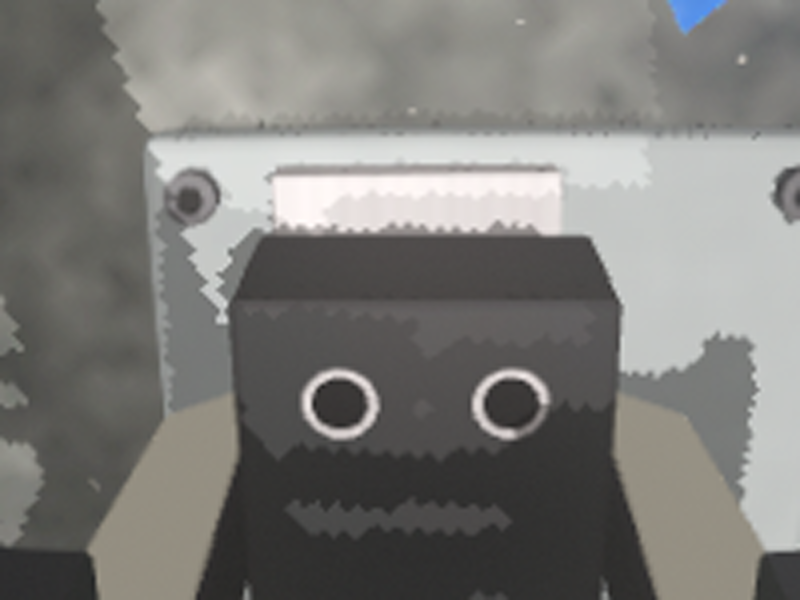

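The near edge of the pad runs from (274,174) to (561,172). The held block's near bottom edge runs from (262,237) to (591,236), and its near top edge from (230,301) to (621,302).

```bash
python3 - <<'E'
from h import *
c=np.load('pics/w4.npz'); R=cv2.Rodrigues(c['ori'])[0]; p=c['pos']
for u,v,z in((274,174,.03),(561,172,.03),(262,237,p[2]-.0201),(591,236,p[2]-.0201),(230,301,p[2]+.0099),(621,302,p[2]+.0099)):
    d=atz('w4',(u+.5)/4-.5+150,(v+.5)/4-.5+130,z)-p; print((R.T@d).round(4), [round(float(d@[a,b,0]),4) for a,b in((-.782,.623),(.623,.782))])
E
```

```text
[ 0.0372 -0.0253  0.047 ] [0.0371, -0.0251]
[0.0376 0.0236 0.0471] [0.0373, 0.0237]
[ 0.0342 -0.0238  0.0199] [0.0341, -0.0237]
[0.0344 0.0252 0.02  ] [0.0342, 0.0253]
[ 0.0349 -0.0239 -0.0101] [0.035, -0.0239]
[ 0.0348  0.025  -0.01  ] [0.0348, 0.0251]
```

>>> servo_tool:
  plan: "0.0025 -0.0015 0 -0.1; 0.0025 -0.0015 0.01 -0.1; 0.0025 -0.0015 0.018 -0.1; 0.0025 -0.0015 0.022 -0.1; 0.0025 -0.0015 0.024 -0.1; 0.0025 -0.0015 0.0255 -0.1; 0.0025 -0.0015 0.027 -0.1; 0.0025 -0.0015 0.027 -0.1"

```text
t: 6.52
tool_pos: [0.4784, -0.1765, 0.05]
orientation: [-1.037, -2.962, -0.0]
force: [-20.5, 7.6, 30.1]
opening: 0.0499
gripper_force: 40.0
```

```bash
python3 - <<'E'
from h import *
shift((.4814,-.1774,.0501),51.45)
E
```

```text
t 6.5167 pos [ 0.4784 -0.1765  0.05  ] F [-20.5   7.6  30.1] op 0.049900490654795855 gf 40.010443925857544
toolx [-0.7817  0.6237  0.0033] y [ 0.6237  0.7817 -0.0011] z [-0.0032  0.0012 -1.    ]
shift [-0.0029  0.0012 -0.0001]
cur 51.41 turn about tool z -0.03637032461750778
```

>>> servo_tool:
  plan: "0 0 -0.002 0; -0.002 0.001 -0.003 0; -0.0025 0.001 -0.003 0; -0.0025 0.001 -0.003 0; -0.0025 0.001 -0.003 0"

```text
t: 6.93
tool_pos: [0.4817, -0.1776, 0.0501]
orientation: [-1.038, -2.964, -0.0]
force: [0.4, -0.5, -5.7]
opening: 0.0499
gripper_force: 40.0
```

```bash
python3 - <<'E'
from h import *
shift((.4814,-.1774,.0501),51.45)
snap('wrist','w5');shift((.4814,-.1774,.0501),51.45)
im=cv2.imread('pics/w5.png')
cv2.imwrite('pics/w5b.png',cv2.resize(im[130:280,150:350],(800,600),interpolation=cv2.INTER_CUBIC))
E
```

```text
t 6.9333 pos [ 0.4817 -0.1776  0.0501] F [ 0.4 -0.5 -5.7] op 0.049949226459526014 gf 39.99687731266022
toolx [-7.816e-01  6.238e-01  7.000e-04] y [ 6.238e-01  7.816e-01 -2.000e-04] z [-6.e-04  3.e-04 -1.e+00]
shift [ 0.0004 -0.     -0.    ]
cur 51.4 turn about tool z -0.04643234756322556
t 6.9833 pos [ 0.4817 -0.1776  0.0501] F [-0.2  0.1 -6. ] op 0.05020728516529173 gf 39.99679684638977
toolx [-7.816e-01  6.238e-01  7.000e-04] y [ 6.238e-01  7.816e-01 -2.000e-04] z [-7.e-04  3.e-04 -1.e+00]
shift [ 0.0004 -0.      0.    ]
cur 51.4 turn about tool z -0.04524110205869647
```

View pics/w5b.png

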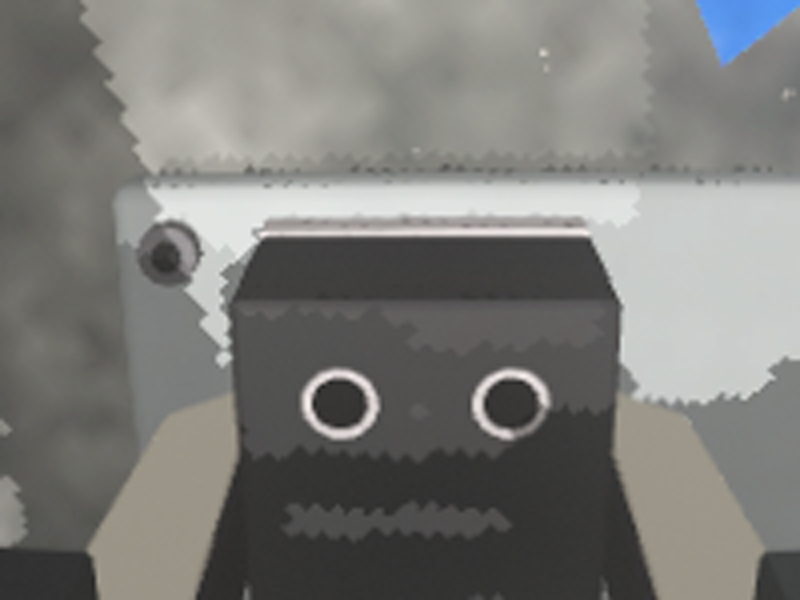

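The pad strip shows about 1 mm beyond the block's near edge, and the sides line up (258–590 against 262–591). The block is centred laterally and hanging just above the pad.

>>> servo_tool:
  plan: "0.0006 0 0.0005 0; 0.0006 0 0.001 0; 0.0006 0 0.0015 0; 0.0006 0 0.0015 0"

```text
t: 7.32
tool_pos: [0.4817, -0.1775, 0.0501]
orientation: [1.038, 2.965, -0.001]
force: [-3.9, 0.4, 4.5]
opening: 0.0498
gripper_force: 40.0
```

>>> servo_tool:
  plan: "0 0 0 0; 0 0 0 0; 0 0 0 0; 0 0 0 0; 0 0 0 0"
  grip: -0.4

```text
t: 7.73
tool_pos: [0.4816, -0.1773, 0.0493]
orientation: [1.038, 2.965, 0.0]
force: [-0.5, 0.2, 0.1]
opening: 0.0648
gripper_force: 0.0
```

>>> servo_tool:
  plan: "0 0 -0.01 0; 0 0 -0.03 0; 0 0 -0.065 0; 0 0 -0.1 0; 0 0 -0.13 0; 0 0 -0.13 0; 0 0 -0.13 0; 0 0 -0.13 0"

```text
t: 8.4
tool_pos: [0.4813, -0.1772, 0.1791]
orientation: [1.038, 2.965, -0.0]
force: [-0.2, 0.7, -0.7]
opening: 0.0653
gripper_force: 0.0
```

```bash
python3 - <<'E'
from h import *
shift((.4142,.1401,.15),70.7)
snap('wrist','w6')
im=cv2.imread('pics/w6.png')
# auto: dark block top corners
g=cv2.cvtColor(im,cv2.COLOR_BGR2GRAY); c=np.load('pics/w6.npz'); print(c['pos'])
R=cv2.Rodrigues(c['ori'])[0]
# expected pixel of block area: print gray profile along rows/cols at center hole
print([int(x) for x in g[120:290:2,256]]); print([int(x) for x in g[200,180:340:2]])
E
```

```text
t 8.4 pos [ 0.4813 -0.1772  0.1791] F [-0.2  0.7 -0.7] op 0.06533344132167139 gf 0.0
toolx [-7.816e-01  6.238e-01 -1.000e-04] y [0.6238 0.7816 0.    ] z [ 1.e-04 -0.e+00 -1.e+00]
shift [0.2504 0.2062 0.0291]
cur 51.41 turn about tool z -19.29325417488846
[ 0.48130321 -0.17723113  0.1791195 ]
[129, 129, 126, 118, 113, 110, 112, 113, 111, 110, 111, 111, 103, 171, 195, 169, 105, 49, 49, 77, 85, 85, 85, 74, 70, 71, 71, 71, 71, 71, 70, 70, 70, 71, 71, 71, 69, 70, 70, 68, 68, 67, 68, 61, 49, 50, 50, 50, 49, 49, 50, 49, 50, 63, 125, 126, 127, 128, 127, 128, 128, 128, 128, 128, 129, 128, 127, 128, 129, 129, 129, 150, 192, 191, 192, 190, 181, 128, 128, 126, 126, 126, 127, 127, 128]
[73, 74, 75, 76, 74, 74, 75, 73, 74, 78, 79, 80, 78, 79, 123, 123, 173, 193, 194, 196, 195, 194, 195, 188, 132, 101, 68, 69, 69, 69, 68, 69, 69, 69, 69, 68, 69, 69, 68, 69, 69, 69, 68, 68, 69, 70, 69, 70, 70, 71, 70, 144, 173, 173, 173, 173, 174, 173, 174, 174, 173, 173, 173, 173, 174, 175, 175, 176, 176, 175, 175, 175, 175, 169, 92, 85, 88, 90, 91, 92]
```

```bash
python3 - <<'E'
from h import *
c=np.load('pics/w6.npz'); R=cv2.Rodrigues(c['ori'])[0]; p=c['pos']
for u,v,z in((256,157.5,.06),(256,226.5,.06),(230.5,200,.06),(281.5,200,.06)):
    print((R.T@(atz('w6',u,v,z)-p)).round(4))
E
```

```text
[0.0342 0.0005 0.1191]
[-0.0345  0.0006  0.1191]
[-0.007  -0.0238  0.1191]
[-0.0069  0.0249  0.1191]
```

>>> servo_tool:
  plan: "0.03 0.025 0 -3; 0.06 0.05 0 -6; 0.09 0.075 0 -9; 0.12 0.1 0 -12; 0.15 0.125 0 -15; 0.18 0.15 0.01 -19.3; 0.21 0.175 0.03 -19.3; 0.24 0.198 0.05 -19.3; 0.25 0.206 0.065 -19.3; 0.25 0.206 0.07 -19.3; 0.25 0.206 0.07 -19.3; 0.25 0.206 0.07 -19.3"

```text
t: 9.45
tool_pos: [0.4141, 0.1388, 0.1085]
orientation: [-0.526, -3.095, 0.002]
force: [0.4, -0.1, 0.6]
opening: 0.065
gripper_force: 0.0
```

```bash
python3 - <<'E'
from h import *
shift((.4142,.1401,.021),70.7)
snap('wrist','w7')
im=cv2.imread('pics/w7.png'); g=cv2.cvtColor(im,cv2.COLOR_BGR2GRAY)
for t in (130,150,170):
    n,l,s,_=cv2.connectedComponentsWithStats((g>t).astype(np.uint8))
    print(t,[(s[i].tolist()) for i in range(1,n) if s[i,4]>400 and 150<s[i,0]<300 and s[i,1]<260])
cv2.imwrite('pics/w7b.png',cv2.resize(im[130:280,150:350],(800,600),interpolation=cv2.INTER_CUBIC))
E
```

```text
t 9.45 pos [0.4141 0.1388 0.1085] F [ 0.4 -0.1  0.6] op 0.06503082330335282 gf 0.0
toolx [-0.9439  0.3302  0.0016] y [ 0.3302  0.9439 -0.0015] z [-2.e-03 -9.e-04 -1.e+00]
shift [0.0001 0.0014 0.0875]
cur 70.72 turn about tool z 0.02111403431544545
130 [[193, 29, 319, 268, 22592], [152, 228, 49, 67, 1663]]
150 [[152, 229, 49, 65, 1486]]
170 [[235, 168, 48, 37, 1365]]
```

View pics/w7b.png

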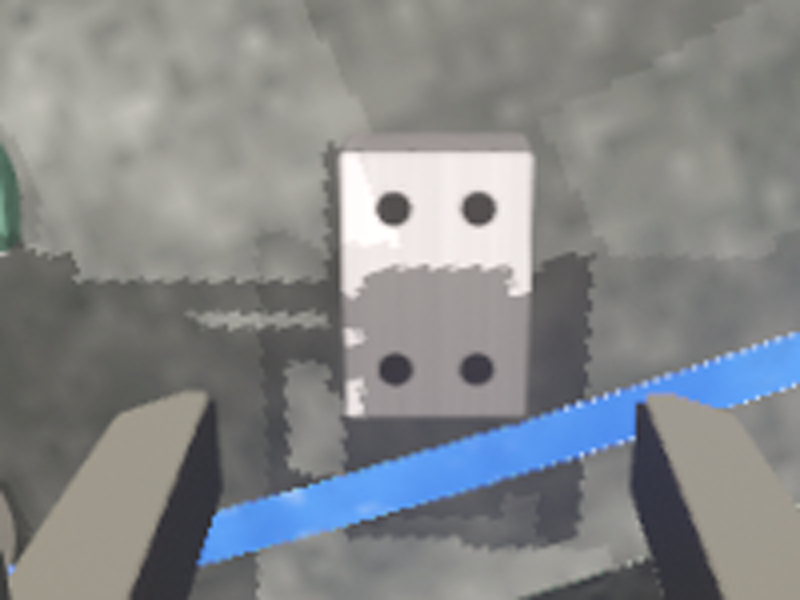

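The small block's corners in the crop are (341,151), (534,151), (526,415) and (344,416). Its holes are at (394,208), (479,208), (477,369) and (396,369).

```bash
python3 - <<'E'
from h import *
a=quad('w7',[(341,151),(534,151),(526,415),(344,416)],.02,4,150,130)
b=quad('w7',[(394,208),(479,208),(477,369),(396,369)],.02,4,150,130)
m=(a+b)/2; shift((*m,.021),70.7)
E
```

```text
w7 c [0.4131 0.1423] L 0.0595 -19.6 W 0.0398 71.0
w7 c [0.4136 0.1422] L 0.0361 -19.1 W 0.0176 70.8
t 9.5 pos [0.4149 0.1387 0.1094] F [ 0.5 -0.4  0.4] op 0.06498864709391687 gf 0.0
toolx [-9.436e-01  3.312e-01  1.000e-04] y [ 3.312e-01  9.436e-01 -5.000e-04] z [-3.e-04 -5.e-04 -1.e+00]
shift [0.0026 0.0029 0.0884]
cur 70.66 turn about tool z -0.04128919457802738
```

>>> servo_tool:
  plan: "0.002 0.0023 0.03 -0.2; 0.002 0.0023 0.065 -0.2; 0.002 0.0023 0.0875 -0.2; 0.002 0.0023 0.0875 -0.2; 0.002 0.0023 0.0875 -0.2; 0.002 0.0023 0.0875 -0.2"

```text
t: 10.0
tool_pos: [0.4148, 0.1419, 0.0232]
orientation: [0.523, 3.096, 0.001]
force: [0.7, 0.3, 0.3]
opening: 0.0652
gripper_force: 0.0
```

>>> servo_tool:
  plan: "0 0 0 0; 0 0 0 0; 0 0 0 0; 0 0 0 0; 0 0 0 0; 0 0 0 0; 0 0 0 0"
  grip: 1
  grip_force: 35

```text
t: 10.58
tool_pos: [0.4138, 0.1424, 0.0223]
orientation: [0.521, 3.097, -0.0]
force: [-2.4, -2.4, 6.5]
opening: 0.0396
gripper_force: 35.0
```

```bash
python3 - <<'E'
from h import *
s,R=st()
print(R.T@(np.array([.4134,.1422,.02])-s['tool_pos']))
shift((.4814,-.1773,.25),51.45)
E
```

```text
t 10.5833 pos [0.4138 0.1424 0.0223] F [-2.4 -2.4  6.5] op 0.03961935263873 gf 35.0014454126358
toolx [-9.451e-01  3.269e-01 -7.000e-04] y [ 3.269e-01  9.451e-01 -1.000e-04] z [ 7.e-04 -3.e-04 -1.e+00]
[ 0.00033243 -0.00032137  0.00225823]
t 10.5833 pos [0.4138 0.1424 0.0223] F [-2.4 -2.4  6.5] op 0.03961935263873 gf 35.0014454126358
toolx [-9.451e-01  3.269e-01 -7.000e-04] y [ 3.269e-01  9.451e-01 -1.000e-04] z [ 7.e-04 -3.e-04 -1.e+00]
shift [-0.1685 -0.2801 -0.2276]
cur 70.92 turn about tool z 19.468460395458223
```

>>> servo_tool:
  plan: "0 0 -0.02 0; 0 0 -0.055 0; -0.01 -0.015 -0.09 0; -0.03 -0.045 -0.11 5; -0.05 -0.08 -0.13 10; -0.07 -0.115 -0.15 15; -0.09 -0.15 -0.16 19.5; -0.11 -0.185 -0.16 19.5; -0.13 -0.22 -0.16 19.5; -0.15 -0.25 -0.16 19.5; -0.165 -0.275 -0.16 19.5; -0.1685 -0.28 -0.15 19.5"

```text
t: 11.58
tool_pos: [0.4822, -0.182, 0.173]
orientation: [1.042, 2.96, -0.003]
force: [0.5, 0.3, -2.6]
opening: 0.0399
gripper_force: 35.0
```

>>> servo_tool:
  plan: "0 0 0.02 0; 0 0 0.045 0; 0 0 0.06 0; 0 0 0.06 0; 0 0 0.06 0; 0 0 0.06 0"

```text
t: 12.08
tool_pos: [0.4815, -0.177, 0.1124]
orientation: [1.037, 2.965, 0.0]
force: [-0.3, -0.0, -2.7]
opening: 0.0396
gripper_force: 35.0
```

```bash
python3 - <<'E'
from h import *
shift((.4814,-.1773,.0823),51.45)
snap('wrist','w8');shift((.4814,-.1773,.0823),51.45)
c=np.load('pics/w8.npz'); R=cv2.Rodrigues(c['ori'])[0]; p=c['pos']
g=cv2.cvtColor(cv2.imread('pics/w8.png'),cv2.COLOR_BGR2GRAY)
for col in (246,264): print(col,[int(x) for x in g[140:260:1,col]])
for r in (184,215,222,230): print(r,[int(x) for x in g[r,200:312]])
# predicted rows
def proj(pt):
    H=c['hand_eye']; q=np.linalg.inv(H)@np.r_[pt,1]; f=192/np.tan(np.radians(float(c['fovy']))/2); th=np.arctan2(np.hypot(*q[:2]),q[2]); n=q[:2]/np.hypot(*q[:2]); return (n*th*f+[float(c['cx']),float(c['cy'])]).round(1)
for nm,pt in (('large near top L',(.4814,-.1773)),):
    o=R.T@(np.array([*pt,.06])-p); print('large edges',[proj(o+d) for d in((.035,-.025,0),(.035,.025,0),(-.035,0,0))])
print('small top',[proj((.03,s*.02,.0023)) for s in(-1,1)],'bottom',[proj((.03,s*.02,.0223)) for s in(-1,1)])
E
```

```text
t 12.0833 pos [ 0.4815 -0.177   0.1124] F [-0.3 -0.  -2.7] op 0.039584758272881916 gf 34.999067187309265
toolx [-7.819e-01  6.235e-01 -5.000e-04] y [6.235e-01 7.819e-01 2.000e-04] z [ 5.e-04 -1.e-04 -1.e+00]
shift [-0.0001 -0.0003  0.0301]
cur 51.43 turn about tool z -0.018633944886900622
t 12.1333 pos [ 0.4819 -0.1773  0.113 ] F [ 0.2  0.1 -2.5] op 0.039463140621962836 gf 34.99900996685028
toolx [-0.7819  0.6234 -0.0019] y [6.234e-01 7.819e-01 5.000e-04] z [ 1.8e-03 -7.0e-04 -1.0e+00]
shift [ 0.0004 -0.0004  0.0307]
cur 51.43 turn about tool z -0.017474482755318377
246 [130, 131, 133, 137, 137, 137, 134, 132, 130, 127, 125, 127, 128, 129, 131, 125, 115, 135, 172, 195, 204, 209, 212, 212, 179, 149, 182, 100, 63, 63, 63, 63, 62, 62, 63, 65, 84, 94, 97, 98, 96, 85, 84, 84, 83, 84, 84, 84, 84, 85, 90, 142, 143, 120, 138, 141, 142, 145, 145, 143, 143, 144, 144, 146, 154, 207, 211, 215, 215, 215, 215, 215, 215, 215, 215, 215, 215, 215, 215, 215, 214, 185, 167, 112, 85, 71, 86, 95, 147, 189, 214, 215, 215, 215, 215, 215, 215, 214, 201, 163, 135, 135, 136, 135, 136, 136, 136, 136, 135, 136,
[... 2278 characters left out ...]
45, 143, 141, 141, 139, 157, 169, 170, 170, 170, 171, 170, 164, 153, 195, 212, 213, 213, 213, 214, 214, 214, 214, 216, 218, 218, 214, 204, 177, 134, 101, 76, 76, 82, 91, 109, 147, 190, 214, 215, 215, 216, 215, 214, 214, 214, 214, 213, 213, 214, 216, 218, 219, 219, 218, 218, 217, 216, 212, 185, 119, 80, 70, 65, 66, 69, 71, 86, 112, 131, 137, 138, 137, 137, 138, 137, 136, 136, 136, 135, 135, 134, 131, 129, 140, 141, 140, 141, 141, 141, 141, 141, 141, 137, 131, 127, 126, 121, 118, 117, 118, 117, 117, 116]
large edges [array([219.1, 174.5]), array([290.5, 174.6]), array([254.8, 261.8])]
small top [array([218.2, 205.7]), array([291.8, 205.7])] bottom [array([222.1, 194.3]), array([288. , 194.4])]
```

>>> servo_tool:
  plan: "-0.001 -0.0005 0.01 0; -0.001 -0.0005 0.02 0; -0.001 -0.0005 0.025 0; -0.001 -0.0005 0.027 0; -0.001 -0.0005 0.027 0; -0.001 -0.0005 0.027 0; -0.001 -0.0005 0.027 0"

```text
t: 12.72
tool_pos: [0.4818, -0.1784, 0.085]
orientation: [1.038, 2.965, -0.0]
force: [0.1, 0.4, -2.5]
opening: 0.0397
gripper_force: 35.0
```

```bash
cat >> h.py <<'E'
def proj(n,pt):
    c=np.load(f'pics/{n}.npz'); q=np.linalg.inv(c['hand_eye'])@np.r_[pt,1]; f=192/np.tan(np.radians(float(c['fovy']))/2); r=np.hypot(*q[:2]); return (q[:2]/r*np.arctan2(r,q[2])*f+[float(c['cx']),float(c['cy'])]).round(1)
E
python3 - <<'E'
from h import *
shift((.4814,-.1773,.0823),51.45)
snap('wrist','w9')
g=cv2.cvtColor(cv2.imread('pics/w9.png'),cv2.COLOR_BGR2GRAY)
print([int(x) for x in g[160:215,256]])
for r in(192,): print([int(x) for x in g[r,200:312]])
c=np.load('pics/w9.npz'); R=cv2.Rodrigues(c['ori'])[0]; o=R.T@(np.array([.4814,-.1773,.06])-c['pos'])
print([proj('w9',o+d) for d in((.035,-.025,0),(.035,.025,0))],[proj('w9',(.03,s*.02,z)) for s in(-1,1) for z in(.0023,.0223)])
E
```

```text
t 12.7167 pos [ 0.4818 -0.1784  0.085 ] F [ 0.1  0.4 -2.5] op 0.0396710360209859 gf 34.99896168708801
toolx [-7.816e-01  6.238e-01 -4.000e-04] y [6.238e-01 7.816e-01 1.000e-04] z [ 4.e-04 -2.e-04 -1.e+00]
shift [0.001  0.0006 0.0027]
cur 51.41 turn about tool z -0.043315887626562244
[117, 116, 132, 146, 193, 204, 210, 213, 213, 206, 171, 139, 149, 167, 82, 63, 65, 64, 65, 64, 65, 65, 66, 67, 72, 85, 92, 97, 96, 97, 97, 87, 85, 86, 128, 144, 143, 144, 144, 145, 146, 147, 150, 137, 157, 207, 211, 215, 215, 215, 215, 215, 215, 215, 215]
[191, 191, 191, 191, 191, 191, 192, 191, 191, 191, 191, 191, 191, 191, 181, 117, 114, 90, 87, 97, 96, 95, 97, 92, 83, 83, 83, 84, 83, 83, 77, 74, 85, 86, 85, 77, 82, 92, 85, 85, 84, 84, 85, 85, 85, 85, 85, 87, 86, 86, 86, 86, 92, 97, 92, 86, 85, 86, 87, 86, 79, 78, 86, 86, 87, 79, 78, 87, 88, 91, 93, 88, 87, 93, 96, 97, 93, 92, 96, 96, 96, 96, 96, 95, 96, 95, 95, 90, 88, 88, 92, 95, 95, 90, 93, 95, 91, 149, 185, 192, 192, 193, 192, 192, 192, 191, 192, 191, 191, 192, 192, 192]
[array([215.2, 183.7]), array([297. , 183.8])] [array([218.2, 205.7]), array([222.1, 194.3]), array([291.8, 205.7]), array([288. , 194.4])]
```

>>> servo_tool:
  plan: "0 0 0.001 0; 0 0 0.0018 0; 0 0 0.0026 0; 0 0 0.003 0; 0 0 0.003 0"

```text
t: 13.18
tool_pos: [0.4817, -0.1783, 0.0823]
orientation: [1.038, 2.965, -0.0]
force: [-2.7, 1.6, 3.8]
opening: 0.0397
gripper_force: 35.0
```

>>> servo_tool:
  plan: "0 0 0 0; 0 0 0 0; 0 0 0 0; 0 0 0 0; 0 0 0 0"
  grip: -0.3

```text
t: 13.6
tool_pos: [0.4816, -0.1783, 0.0817]
orientation: [1.038, 2.965, 0.0]
force: [0.6, 0.6, -0.2]
opening: 0.0603
gripper_force: 0.0
```

>>> servo_tool:
  plan: "0 0 -0.01 0; 0 0 -0.03 0; 0 0 -0.065 0; 0 0 -0.1 0; 0 0 -0.12 0; 0 0 -0.12 0; 0 0 -0.12 0; 0 0 -0.12 0"

```text
t: 14.27
tool_pos: [0.4812, -0.1781, 0.2012]
orientation: [-1.038, -2.965, -0.0]
force: [-0.8, 0.1, -0.3]
opening: 0.0603
gripper_force: 0.0
```

```bash
python3 - <<'E'
from h import *
snap('wrist','w10')
im=cv2.imread('pics/w10.png'); g=cv2.cvtColor(im,cv2.COLOR_BGR2GRAY)
c=np.load('pics/w10.npz'); R=cv2.Rodrigues(c['ori'])[0]; p=c['pos']
def C(z,d): return R.T@(np.array([.4814,-.1773,z])-p)+d
print(p,'large',[proj('w10',C(.06,d)) for d in((.035,-.025,0),(.035,.025,0),(-.035,0,0))],'small',[proj('w10',C(.08,d)) for d in((.03,-.02,0),(.03,.02,0),(-.03,0,0))])
for col in (246,262): print([int(x) for x in g[145:245,col]])
for r in (168,190,205): print(r,[int(x) for x in g[r,215:300]])
shift((.595,-.268,.32),51.45)
E
```

```text
[ 0.48121139 -0.17810553  0.2012136 ] large [array([231. , 152.3]), array([281.5, 152.3]), array([256.2, 218.1])] small [array([234.7, 161.2]), array([277.8, 161.3]), array([256.2, 221.2])]
[190, 186, 152, 99, 70, 54, 55, 55, 72, 85, 88, 88, 90, 115, 123, 125, 166, 204, 215, 216, 216, 216, 208, 195, 189, 124, 65, 59, 59, 58, 58, 58, 68, 178, 192, 193, 194, 194, 194, 194, 194, 194, 194, 194, 194, 194, 194, 194, 194, 194, 194, 194, 194, 194, 193, 193, 193, 193, 193, 194, 186, 162, 66, 56, 56, 56, 53, 54, 102, 115, 116, 116, 116, 116, 117, 142, 124, 124, 123, 123, 125, 125, 125, 125, 125, 126, 125, 124, 124, 124, 123, 122, 122, 122, 123, 123, 123, 122, 122, 122]
[189, 177, 144, 102, 67, 54, 56, 56, 70, 84, 87, 86, 93, 116, 124, 126, 163, 203, 215, 215, 213, 204, 195, 194, 192, 190, 173, 143, 120, 105, 103, 160, 186, 193, 193, 193, 193, 193, 193, 193, 193, 193, 193, 193, 194, 194, 194, 194, 194, 194, 194, 194, 193, 194, 193, 193, 193, 193, 193, 193, 193, 159, 104, 81, 58, 59, 67, 93, 111, 117, 117, 117, 116, 117, 116, 114, 123, 124, 124, 124, 124, 122, 124, 124, 124, 124, 125, 124, 125, 
[... 893 characters left out ...]
 167, 167]
205 [106, 166, 184, 187, 186, 186, 187, 187, 188, 189, 189, 188, 188, 189, 172, 127, 127, 119, 91, 59, 70, 142, 184, 189, 191, 192, 192, 193, 194, 193, 190, 186, 189, 191, 190, 192, 193, 193, 192, 191, 191, 186, 187, 194, 194, 193, 194, 193, 190, 187, 189, 190, 188, 193, 195, 193, 193, 192, 190, 189, 183, 156, 104, 72, 72, 74, 91, 100, 99, 100, 100, 100, 100, 100, 149, 168, 169, 169, 169, 169, 169, 168, 168, 168, 167]
t 14.3167 pos [ 0.4808 -0.1779  0.2004] F [1.  0.5 0. ] op 0.06051242060019995 gf 0.0
toolx [-0.7816  0.6238  0.002 ] y [ 6.238e-01  7.816e-01 -5.000e-04] z [-1.9e-03  9.0e-04 -1.0e+00]
shift [-0.1452  0.0008 -0.1199]
cur 51.41 turn about tool z -0.043626788545793715
```

>>> servo_tool:
  plan: "0 0 -0.035 0; 0 0 -0.07 0; -0.02 0 -0.1 0; -0.055 0 -0.1 0; -0.09 0.001 -0.1 0; -0.12 0.001 -0.1 0; -0.14 0.001 -0.1 0; -0.145 0.001 -0.1 0; -0.145 0.001 -0.1 0; -0.145 0.001 -0.1 0; -0.145 0.001 -0.1 0"

```text
t: 15.23
tool_pos: [0.5947, -0.2671, 0.3013]
orientation: [-1.037, -2.964, -0.0]
force: [-0.1, 0.3, 0.1]
opening: 0.0602
gripper_force: 0.0
```

```bash
python3 - <<'E'
from h import *
shift((.5948,-.2680,.215),51.45)
snap('wrist','w11')
shift((.5948,-.2680,.215),51.45)
g=cv2.cvtColor(cv2.imread('pics/w11.png'),cv2.COLOR_BGR2GRAY)
c=np.load('pics/w11.npz'); R=cv2.Rodrigues(c['ori'])[0]; p=c['pos']; o=R.T@(np.array([.5948,-.268,.213])-p)
for nm,d in(('axle',(0,0,0)),('nutL',(0,-.016,0)),('nutR',(0,.016,0)),('pulley near',(.022,0,0)),('top',(0,0,-.022))): print(nm,proj('w11',o+d))
sub=g[150:300:5,200:316:3]
print('\n'.join(f'{150+5*i} '+' '.join(f'{x:3d}' for x in r) for i,r in enumerate(sub)))
E
```

```text
t 15.2333 pos [ 0.5947 -0.2671  0.3013] F [-0.1  0.3  0.1] op 0.060244152382159334 gf 0.0
toolx [-0.7818  0.6235  0.0012] y [ 6.235e-01  7.818e-01 -1.000e-04] z [-1.e-03  7.e-04 -1.e+00]
shift [-0.0007 -0.0006  0.0863]
cur 51.42 turn about tool z -0.025813950987100043
t 15.2833 pos [ 0.5948 -0.2671  0.3018] F [-0.2  0.2  0. ] op 0.06057985086750886 gf 0.0
toolx [-7.819e-01  6.234e-01  4.000e-04] y [ 0.6234  0.7819 -0.    ] z [-3.e-04  2.e-04 -1.e+00]
shift [-0.0006 -0.0007  0.0868]
cur 51.43 turn about tool z -0.017393364767798403
axle [254.5 204.9]
nutL [235.7 204.9]
nutR [273.4 204.9]
pulley near [254.5 179.9]
top [254.4 214.6]
150  65  92 104  93  84  89  96  92 164 166 166 167 109 111 105  74 165  99 100 102  77 115 136  77 167 180 190 206 235 233 144 121 210 119 120 134  92 119 116
155  62  63  95  89  88  89  92  92 162 167 167 165 110 111 105  66 166  77  86  73  61 117 143  77 135 147 165 189 219 218 135 111 191 113  95 157  57  57 110
160  67  69  98  93  93  88  88  85 156 166 167 154 110 110 112 112 159 113 111 112 113 117 160  86 135 133 137 162 183 184 100  92 159  92 10
[... 3637 characters left out ...]
  76 116 146 169 209 109 205 192 138 216 117  93  77  51  46
280  54 130 129 128 130 129 129 130 129 130 131 130 129 130 130 130 129 144 215 216 216 157  75 113 127 225 140 108 224 171 116 219 210 133 209 222 112  90  46
285 129 130 128 130 129 129 129 128 129 129 129 131 128 127 129 129 130 131 129 188 216 164 109 222 218 109 224 220 110 216 221 121 205 220 135 189 218 142  47
290 129 129 129 128 127 129 130 130 128 128 128 130 130 129 129 128 128 130 130 129 129 211 219 198 190 215 115 150 215 119 120 219 151 160 209 157 202 192 145
295 127 127 128 128 128 129 128 128 128 128 129 128 130 129 128 127 128 127 127 128 127 129 129 216 216 165 171 113 220 140 128 220 148 123 216 151 136 102 176
```

>>> servo_tool:
  plan: "-0.0006 -0.0006 0.025 0; -0.0006 -0.0006 0.05 0; -0.0006 -0.0006 0.07 0; -0.0006 -0.0006 0.08 0; -0.0006 -0.0006 0.086 0; -0.0006 -0.0006 0.086 0; -0.0006 -0.0006 0.086 0; -0.0006 -0.0006 0.086 0; -0.0006 -0.0006 0.086 0"

```text
t: 16.03
tool_pos: [0.5963, -0.2691, 0.2176]
orientation: [1.037, 2.962, -0.001]
force: [-0.4, 0.9, 0.7]
opening: 0.0604
gripper_force: 0.0
```

>>> servo_tool:
  plan: "0 0 0 0; 0 0 0 0; 0 0 0 0; 0 0 0 0; 0 0 0 0; 0 0 0 0; 0 0 0 0"
  grip: 1
  grip_force: 40

```text
t: 16.62
tool_pos: [0.5962, -0.268, 0.2157]
orientation: [1.037, 2.965, 0.002]
force: [2.7, 4.1, -0.7]
opening: 0.0318
gripper_force: 40.0
```

```bash
python3 - <<'E'
from h import *
shift((.5948,-.2680,.215),51.45)
E
```

```text
t 16.6167 pos [ 0.5962 -0.268   0.2157] F [ 2.7  4.1 -0.7] op 0.031782434521720804 gf 39.99708116054535
toolx [-7.821e-01  6.232e-01 -2.000e-04] y [0.6232 0.7821 0.0014] z [ 1.1e-03  9.0e-04 -1.0e+00]
shift [ 0.0011 -0.0009  0.0007]
cur 51.45 turn about tool z -0.0006001545778246964
```

>>> servo_tool:
  plan: "0.0112 0 -0.0024 0; 0.0226 0 -0.0037 0; 0.0341 0 -0.0038 0; 0.0456 0 -0.0028 0; 0.0569 0 -0.0007 0; 0.0679 0 0.0026 0; 0.0786 0 0.007 0; 0.0887 0 0.0123 0; 0.0983 0 0.0187 0; 0.1072 0 0.026 0; 0.1072 0 0.026 0; 0.1072 0 0.026 0"

```text
t: 17.62
tool_pos: [0.5128, -0.2022, 0.1906]
orientation: [1.037, 2.962, -0.0]
force: [6.4, -0.7, 2.2]
opening: 0.0316
gripper_force: 40.0
```

```bash
python3 - <<'E'
from h import *
s,R=st(); print(R.T@s['force'])
# pose relative to pivot in rig frame
pv=np.array([.4814+.115*.782,-.1776-.115*.6235,.102]); d=s['tool_pos']-pv; print('rig',d@[.782,-.6235,0],d@[.6235,.782,0],d[2], 'expected at q=1', -.0774,.0851+.002)
for q in np.arange(1.1,1.84,.1).tolist()+[1.833]:
    f=lambda q:np.array([.115*np.cos(1.833-q),-.115*np.sin(1.833-q)]); print(round(q,3),(f(q)-f(1.0)).round(4))
E
```

```text
t 17.6167 pos [ 0.5128 -0.2022  0.1906] F [ 6.4 -0.7  2.2] op 0.03161258046164089 gf 39.99818980693817
toolx [-0.7818  0.6235 -0.0031] y [0.6235 0.7818 0.0009] z [ 0.0029 -0.0012 -1.    ]
[-5.48435417  3.46019158 -2.18790435]
rig -0.07515619737335742 0.000390041257597851 0.0886338443997919 expected at q=1 -0.0774 0.0871
1.1 [0.0081 0.0081]
1.2 [0.0154 0.0171]
1.3 [0.0217 0.0267]
1.4 [0.027  0.0368]
1.5 [0.0313 0.0475]
1.6 [0.0345 0.0585]
1.7 [0.0366 0.0698]
1.8 [0.0376 0.0813]
1.833 [0.0376 0.0851]
```

>>> servo_tool:
  plan: "0.0081 0 0.0081 0; 0.0154 0 0.0171 0; 0.0217 0 0.0267 0; 0.027 0 0.0368 0; 0.0313 0 0.0475 0; 0.0345 0 0.0585 0; 0.0357 0 0.064 0; 0.0366 0 0.0698 0; 0.0366 0 0.0698 0; 0.0366 0 0.0698 0; 0.0366 0 0.0698 0"

```text
t: 18.53
tool_pos: [0.4836, -0.179, 0.121]
orientation: [1.038, 2.965, 0.001]
force: [-2.2, 4.6, 7.5]
opening: 0.0317
gripper_force: 40.0
```

```bash
python3 - <<'E'
from h import *
s,R=st(); print(R.T@s['force'])
pv=np.array([.4814+.115*.782,-.1776-.115*.6235,.102]); d=s['tool_pos']-pv; print('rig',d@[.782,-.6235,0],d@[.6235,.782,0],d[2], 'exp', -.114,.0153+.002)
E
```

```text
t 18.5333 pos [ 0.4836 -0.179   0.121 ] F [-2.2  4.6  7.5] op 0.03173866628927843 gf 40.00361680984497
toolx [-0.7817  0.6236  0.    ] y [6.236e-01 7.817e-01 3.000e-04] z [ 2.e-04  3.e-04 -1.e+00]
[ 4.59272861  2.18471636 -7.50239298]
rig -0.11245676531116978 0.00022744929370226914 0.019045618051141952 exp -0.114 0.0173
```

>>> servo_tool:
  plan: "0.0005 0 0.004 0; 0.0008 0 0.008 0; 0.0009 0 0.011 0; 0.001 0 0.0135 0; 0.001 0 0.015 0; 0.001 0 0.015 0; 0.001 0 0.015 0"

```text
t: 19.12
tool_pos: [0.4826, -0.1783, 0.1059]
orientation: [-1.038, -2.965, -0.001]
force: [-2.5, 5.1, 7.4]
opening: 0.0318
gripper_force: 40.0
```

>>> servo_tool:
  plan: "0 0 0.0007 0; 0 0 0.0014 0; 0 0 0.0021 0; 0 0 0.0021 0; 0 0 0.0021 0"

```text
t: 19.53
tool_pos: [0.4827, -0.1783, 0.1045]
orientation: [-1.038, -2.965, -0.001]
force: [-5.3, 4.9, 13.4]
opening: 0.0322
gripper_force: 40.0
```

>>> servo_tool:
  plan: "0.0004 0 0.0004 0; 0.0006 0 0.0008 0; 0.0006 0 0.0008 0; 0.0006 0 0.0008 0; 0.0006 0 0.0008 0"

```text
t: 19.95
tool_pos: [0.4827, -0.1783, 0.1044]
orientation: [1.038, 2.964, -0.0]
force: [-6.5, 5.7, 17.2]
opening: 0.0315
gripper_force: 40.0
```

```bash
python3 - <<'E'
from h import *
s,R=st(); print(R.T@s['force'])
pv=np.array([.4814+.115*.782,-.1776-.115*.6235,.102]); d=s['tool_pos']-pv; print('rig',d@[.782,-.6235,0],d@[.6235,.782,0],d[2])
snap('wrist','w12'); st()
g=cv2.cvtColor(cv2.imread('pics/w12.png'),cv2.COLOR_BGR2GRAY); c=np.load('pics/w12.npz'); R=cv2.Rodrigues(c['ori'])[0]; p=c['pos']
def C(z,d): return R.T@(np.array([.4814,-.1776,z])-p)+d
print('large',[proj('w12',C(.06,d)) for d in((.035,-.025,0),(.035,.025,0))],'small',[proj('w12',C(.08,d)) for d in((.03,-.02,0),(.03,.02,0))])
for col in (232,280): print(col,[int(x) for x in g[165:225,col]])
for r in (190,204): print(r,[int(x) for x in g[r,205:310]])
E
```

```text
t 19.95 pos [ 0.4827 -0.1783  0.1044] F [-6.5  5.7 17.2] op 0.03150003085226019 gf 40.00720918178558
toolx [-0.7817  0.6236 -0.0009] y [6.236e-01 7.817e-01 3.000e-04] z [ 9.e-04 -3.e-04 -1.e+00]
[  8.56180468   0.4094898  -17.23788085]
rig -0.1135953634318296 0.00023130869247885424 0.0024037286854128315
t 20.0 pos [ 0.4827 -0.1783  0.1044] F [-6.   5.3 17.6] op 0.031839573895035216 gf 40.007187724113464
toolx [-0.7817  0.6236 -0.001 ] y [6.236e-01 7.817e-01 3.000e-04] z [ 1.e-03 -4.e-04 -1.e+00]
large [array([217.7, 175.1]), array([292. , 175.2])] small [array([222.1, 191. ]), array([287.4, 191.1])]
232 [141, 157, 95, 65, 65, 64, 65, 66, 65, 65, 64, 84, 93, 98, 99, 98, 99, 99, 126, 142, 144, 143, 145, 149, 140, 122, 197, 211, 228, 217, 216, 216, 216, 216, 216, 216, 216, 215, 216, 216, 216, 216, 216, 215, 215, 215, 215, 229, 215, 215, 215, 215, 216, 216, 215, 215, 215, 215, 215, 213]
280 [144, 159, 97, 65, 65, 66, 65, 66, 68, 68, 71, 86, 93, 96, 97, 97, 97, 97, 129, 142, 142, 144, 145, 145, 144, 143, 200, 210, 214, 216, 216, 215, 215, 215, 215, 215, 215, 215, 215, 216, 215, 215, 214, 
[... 430 characters left out ...]
 147, 145, 144, 144, 145, 144, 143, 143, 144, 143, 143, 142, 129, 103, 88, 88, 87, 83, 142, 182, 190, 191, 191, 191, 191, 192, 191, 191, 190, 190, 190, 191, 191, 192, 191, 192]
204 [148, 212, 192, 188, 190, 190, 190, 191, 191, 191, 191, 191, 192, 181, 119, 110, 72, 64, 130, 192, 206, 214, 213, 213, 214, 215, 215, 216, 218, 219, 217, 213, 212, 193, 137, 103, 101, 118, 159, 203, 216, 216, 216, 216, 216, 215, 214, 215, 215, 214, 214, 215, 216, 218, 219, 220, 218, 218, 216, 207, 205, 192, 151, 137, 118, 118, 162, 205, 217, 217, 218, 217, 216, 217, 217, 216, 214, 214, 214, 215, 211, 204, 159, 86, 86, 85, 99, 172, 190, 191, 190, 191, 190, 190, 190, 190, 190, 191, 190, 190, 190, 190, 191, 190, 190]
```

```bash
python3 -c "
from plant import robot; print(robot.close_job())"
```

```text
the job is handed in; nothing more can be done
None
```

I built the column on the pad, large block first and small on top, centred to within about 0.6 mm by the wrist camera. I handed the job in at about 20 s with the tensioner arm wound down and still held, pressing on the column with about 9 N beyond the spring; the column showed no sign of shifting.

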